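# Find the bite point of a lever press and set its marker arm

## Robot

A 6-joint arm with a two-finger parallel gripper is mounted at the origin on the work surface; the furniture and walls round the work are solid. World frame = base frame: x ahead of the robot, y to its left, z up, the work surface at z = 0. Lengths are in mm, angles in rad, forces in N, time in s.
With the tool pointing down it reaches from about 350 to 925 mm from the base axis. Payload 6.4 kg.
Tool frame: the origin (TCP) lies midway between the tips of the shut fingers; the grasp point (between the pads) lies 19 mm behind it; z points along the fingers, y is the direction in which the jaws open and shut (so a half turn about z gives the same grasp; the last joint's range is limited). The gripper opens to 85 mm and grips with 20 to 120 N. Pads are 22 mm wide; open, the fingers measure 114 mm over their backs; the gripper's body (76 mm by 85 mm) begins 54 mm behind the grasp point. The pads swing forward as they close: fully open they stand 13 mm farther back than shut.
Start: joints at [0.933, 0.245, 1.558, -0, 1.339, -0.174], TCP at [290.777, 581.346, 231.29] pointing down, gripper open.
Joint ranges: [-3.13, 3.13], [-1.02, 2.26], [0.13, 2.54], [-0.95, 4.09], [0.21, 2.88], [-2.74, 2.74]. Speed limits (rad/s): [2.57, 2.57, 3.14, 3.14, 3.14, 3.14].

## Interface

Orientations are given as a 3x3 rotation matrix whose columns are the frame's x, y, z axes.
In Python, from plant import ctrl gives the robot as it stands. Calls block until the motion is done:
- ctrl.reach(position, orientation): joint-space move of the TCP to a pose.
- ctrl.servo_line(position, ori=None, feed=150, force_limit=None): straight line of the TCP; ori=None keeps the orientation; feed is the mean speed in mm/s. With force_limit (N) it stops when the force on the tool has changed by that much, and returns True; else False.
- ctrl.set_joints(angles): joint-space move.
- ctrl.set_gripper(opening): opening from 0.0 (shut) to 1.0 (fully open); the grip force is fixed at half the most; returns when the fingers have stopped.
- ctrl.wait(seconds).
- ctrl.ik(position, orientation): joint angles nearest the present ones, or None.
- ctrl.observe(): the state.
- ctrl.grab_frame(name): name is "side" or "top"; returns a dict with "color" (420x560x3 uint8, blue, green, red), "K" (3x3 intrinsics, pixels), "D" ([k1, k2, p1, p2, k3] as OpenCV has them; the pictures are not rectified), "rvec" (rotation vector, rad) and "tvec" (3), from world to camera coordinates, as OpenCV has them. Camera axes: x right, y down, z forward; pixel columns grow to the right and rows downward; lengths in mm; the calibration is good to about 2 mm. A picture is of the moment at which its call begins. There is no depth.
A pose or a line that the arm cannot do raises ctrl.PlanningError and nothing moves.
- ctrl.sign_off(): hands the job in, once; it reports no verdict.
Trained networks look in a picture, given as the dict that the camera call returned (one of the last four; its "shot" number tells which), for a name from the list of things; names that differ only in an ending like _2 or _b are one class to them, and where a whole thing is asked for, a point or a joint stands for the part that bears it (a point fixed in the world has none). Each returns a list of dicts, best first, with "score" (0 to 1); they miss things now and then, are a little off and sometimes report something else, mostly with a low value. They report only what shows in the picture. A call takes as long as a camera call.
- ctrl.look_for(picture, name): "location" ([x, y, z] in mm, in world coordinates, good to about 4 mm: the middle of the surface that is visible of it).
- ctrl.landmark_of(picture, name): "location" ([x, y, z] in mm, in world coordinates, good to about 4 mm: a listed point, or the origin of a listed thing).
The state is a dict: "t": time; "q": joint angles; "dq": joint speeds; "effort": joint torques, N m; "tcp_pos": TCP position; "eef_rot": TCP orientation; "wrist_force": force on the tool from outside, world axes, zero at the start; "ft_torque": the same for the moment, N m; "grip_width": opening from 0.0 (shut) to 1.0 (fully open).
Only numpy, scipy, OpenCV 4.12 (cv2) and the standard library are available. Lean on these libraries where they do the work, as an engineer would, in place of code of your own. Each camera call takes 0.05 s, during which the arm holds its last target.

## Task

Gently press the bench press's lever (the arm with the round black knob) down until its resistance clearly firms up, note how far it had dropped when it began to firm, and do not force it beyond that. Then let the lever rise again and push the slimmer marker arm beside it down to exactly that same drop, leaving the marker there and the lever up at rest. Do not shift the rivet tin or the steel weight standing beside the press.

Things in the scene. Friction and masses are not known exactly. Their poses are not given: they have to be found in the camera images.
- press: Grey bench lever press, bolted down: base plate 330 x 150 x 12 mm (x -230 to +100 mm) and a closed housing 100 x 126 mm (x -20 to +80 mm, top with nut at 182 mm). Origin on the bench straight under the hinge line; x points from the arms' free ends to the housing, y left of that, z up. A thin graduated plate, 121 mm high, stands outside the marker arm at x -117 to -83, y -58 mm.
- lever_knob (a point): Centre of the top face of the lever's round black knob (36 mm diameter, 22 mm high), 200 mm from the hinge line and 12 mm above the lever's centre line. At rest the lever points 0.16 rad above level (knob top about 144 mm above the bench).
- lever (a joint): Travel of the lever in rad: 0 at rest (up), grows as the knob is pressed down; 0.01 rad is 2 mm at the knob. A spring returns it. Free travel takes 2 to 4 N at the knob, rising slowly; from the hidden bite point (between 0.07 and 0.26 rad) resistance grows by about 3.5 N for each further mm at the knob. More than 25 N on the lever damages the die.
- marker_tab (a point): Centre of the top face of the aluminium tab (24 mm along the arm, 16 mm wide, 22 mm high) at the end of the slim marker arm: 200 mm from the hinge line and 12 mm above the arm's centre line, just as the lever's knob, so the tops of tab and knob are at equal height when both arms have equal travel.
- marker (a joint): Travel of the marker arm in rad: 0 when raised 0.16 rad above level like the resting lever; grows as the tab is pushed down. Starts between 0 and 0.03. Friction (about 2 N at the tab) holds it where it is left; push it down from above, or pinch the tab and move it either way. It is not linked to the lever.
- rivet_tin: Flat closed tin of rivets, 72 x 103 x 29 mm, loose, standing to the left of the press housing. Origin at the centre of its underside. To be left alone.
- weight: Ground steel press weight with a leather top, 62 x 62 x 51 mm, loose, standing to the right of the press housing. Origin at the centre of its underside. To be left alone.
- press_hinge (a point): Point on the horizontal hinge line (along the press's y) common to both arms, midway between them, 100 mm above the bench. Both arms reach out of the housing towards the press's -x: the lever at y = +35 mm, the marker at y = -35 mm. Inside the housing, out of sight, a sprung die meets the work at a lever travel that differs from start to start.

How it is judged (in metres and radians):
On the way:
1. the lever is pressed down until the hidden die bears on the work (resistance firmed up by about 3 N at the knob) (contact force between lever_cam and bite_pad above 8 N), for 0.1 s.
At the end, for the whole second after the job is handed in: The marker arm stands at the lever travel at which the resistance began to firm up, within 0.0225 rad (4.5 mm at the tab), and at rest; the lever is back up (travel below 0.03 rad) (z of bite_mark in the frame of marker_tab between -0.013125 and -0.010875 m and value of joint lever below 0.03 rad and velocity of joint marker between -0.02 and 0.02 rad/s); the robot touches nothing.
It fails at once if the lever is pressed or pulled with more than 25 N (contact force between any of the arm, the fingers and lever above 25 N).
It fails at once if the rivet tin or the steel weight is shifted by more than 20 mm (distance of any of rivet_tin, weight from where it was at the start of the episode above 0.02 m).
It also fails if it takes over 61 s, if anything falls off the work surface, if the arm or the gripper's body presses on something with over 40 N, if the wrist force passes 120 N, or if a joint passes its speed limit or range.

## Working session

There is one attempt and no reset: what is moved stays moved. The work goes in short steps, each a Python script; the robot and the scene stay as the last script left them, time stands still between calls to the robot, and variables do not carry over. Pictures are saved under pics/ and viewed, and the job is handed in when it is done.

```bash
ls; mkdir -p pics; python3 - <<'E'
from plant import ctrl
import cv2
for n in("side","top"):
    p=ctrl.grab_frame(n); cv2.imwrite(f"pics/{n}0.png",p["color"])
    for k in("lever_knob","marker_tab","press_hinge","press","rivet_tin","weight"):
        r=ctrl.landmark_of(p,k); print(n,k,[( [round(float(v),1) for v in a["location"]],round(a["score"],2)) for a in r[:2]])
s=ctrl.observe();print(s)
E
```

```text
pics
side lever_knob [([520.7, -197.7, 143.1], 0.96), ([641.8, -384.3, 0.8], 0.26)]
side marker_tab []
side press_hinge [([707.9, -244.9, 100.3], 0.68), ([705.8, -252.1, 0.9], 0.39)]
side press [([705.3, -248.0, 5.9], 0.85), ([516.6, -194.2, 143.2], 0.47)]
side rivet_tin []
side weight [([640.2, -385.6, 2.2], 0.59)]
top lever_knob [([514.4, -193.1, 142.1], 0.69)]
top marker_tab [([515.1, -261.4, 142.8], 0.87)]
top press_hinge [([707.1, -247.7, 100.7], 0.71)]
top press [([708.3, -251.4, -2.6], 0.59)]
top rivet_tin [([768.5, -109.7, 1.0], 0.66)]
top weight [([641.2, -381.2, -0.9], 0.61)]
{'t': 0.7, 'q': array([ 9.32930275e-01,  2.45088589e-01,  1.55778448e+00,  3.53491592e-06,
        1.33870375e+00, -1.74129192e-01]), 'dq': array([ 0.00120408, -0.0012661 , -0.00040086,  0.00124161, -0.0040817 ,
       -0.00185068]), 'effort': array([ 1.80008724e-04, -4.29409325e+01, -3.26356280e+01, -8.97937912e-05,
        4.40109534e-04, -1.52612653e-06]), 'tcp_pos': array([290.76209198, 581.36041645, 231.30591116]), 'eef_rot': array([[-8.94386909e-01,  4.47294150e-01,  6.66572588e-06],
       [ 4.47294150e-01,  8.94386909e-01,  1.47698188e-05],
       [ 6.44715558e-07,  1.61914728e-05, -1.00000000e+00]]), 'wrist_force': array([ 0.08505256,  0.25302692, -0.0076881 ]), 'ft_torque': array([ 0.00663835,  0.0275594 , -0.04061396]), 'grip_width': 1.0018181008927518}
```

View pics/side0.png

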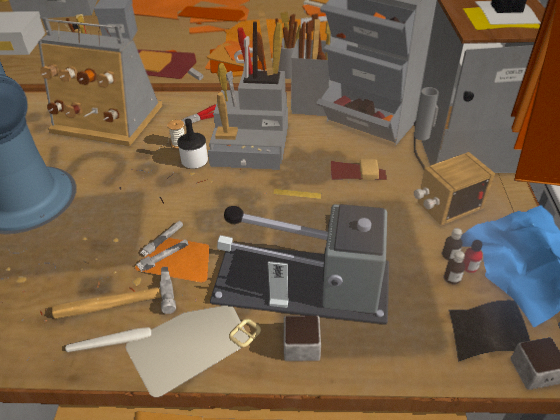

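View pics/top0.png

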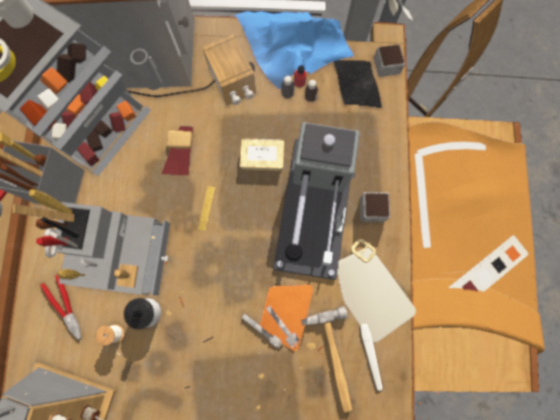

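```bash
cat > h.py <<'E'
import numpy as np,cv2
def proj(p,X):
    return cv2.projectPoints(np.array(X,float).reshape(-1,3),np.array(p["rvec"],float),np.array(p["tvec"],float),np.array(p["K"],float),np.array(p["D"],float))[0].reshape(-1,2)
def T(v,X):
    x,y,a=v; X=np.array(X,float).reshape(-1,3); c,s=np.cos(a),np.sin(a)
    return np.c_[x+c*X[:,0]-s*X[:,1], y+s*X[:,0]+c*X[:,1], X[:,2]]
E
python3 - <<'E'
from plant import ctrl
from h import *
import pickle
P={n:ctrl.grab_frame(n) for n in("side","top")}
pickle.dump(P,open("P.pkl","wb"))
v=(708,-247,-0.09)
for n,(x0,y0,x1,y1) in dict(side=(200,195,400,335),top=(265,115,365,285)).items():
    im=cv2.resize(P[n]["color"][y0:y1,x0:x1],None,fx=3.5,fy=3.5,interpolation=cv2.INTER_CUBIC)
    cv2.imwrite(f"pics/{n}_z0.png",im)
    for X in [(-230,75,12),(-230,-75,12),(100,75,12),(100,-75,12),(-20,63,178),(80,63,178),(-195.5,35,143.7),(-195.5,-35,143.7),(-20,-63,178),(80,-63,178)]:
        q=(proj(P[n],T(v,X))[0]-[x0,y0])*3.5
        cv2.circle(im,tuple(int(round(t)) for t in q),4,(0,255,0),1)
    cv2.imwrite(f"pics/{n}_z1.png",im)
E
```

```text
(no output)
```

View pics/side_z1.png

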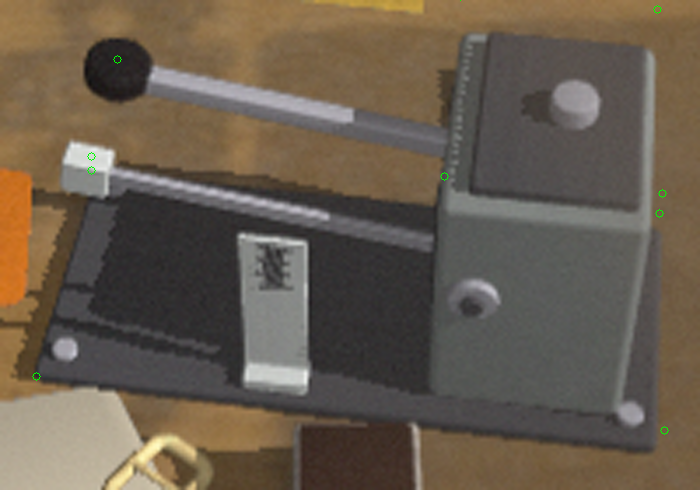

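View pics/top_z1.png

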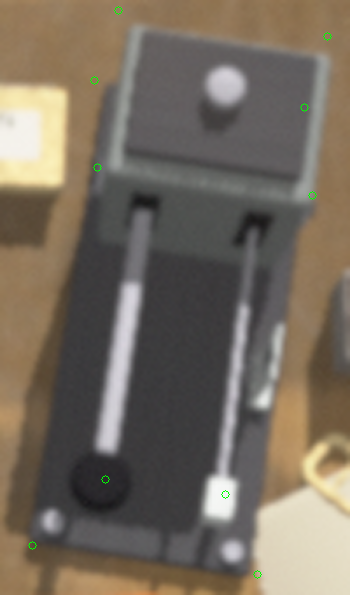

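```bash
python3 - <<'E'
from h import *
import pickle
from scipy.optimize import least_squares
P=pickle.load(open("P.pkl","rb"))
o=dict(side=(200,195),top=(265,115))
K=(-195.5,35,143.7);M=(-196,-35,142)
C=[("side",(-230,-75,12),(38,378)),("side",(100,-75,12),(655,450)),("side",K,(118,61)),("side",M,(91,155)),
("top",(-230,75,12),(33,538)),("top",(-230,-75,12),(250,573)),("top",K,(100,479)),("top",M,(221,492))]
def f(v): return np.concatenate([proj(P[n],T(v,X))[0]-np.array(o[n])-np.array(c)/3.5 for n,X,c in C])
r=least_squares(f,(708,-247,-.1),x_scale=(1,1,.01),loss="soft_l1")
print(r.x,f(r.x).reshape(-1,2).round(2).tolist())
print(T(r.x,[K,M,(0,0,0)]).round(1))
for n in P: print(n,(-cv2.Rodrigues(P[n]["rvec"])[0].T@np.array(P[n]["tvec"]).reshape(3)).round(0))
E
```

```text
[ 7.08143137e+02 -2.54154225e+02 -1.31073363e-01] [[-1.36, -1.74], [1.44, -0.59], [1.22, -0.85], [-0.27, 0.44], [-1.01, -0.01], [0.78, 1.07], [1.26, -1.29], [0.61, 1.2]]
[[ 518.9 -193.9  143.7]
 [ 509.2 -263.2  142. ]
 [ 708.1 -254.2    0. ]]
side [ 642. -906.  822.]
top [ 419. -168.  998.]
```

```bash
cat >> h.py <<'E'
V=(708.1,-254.0,-0.13)
def ori(flip=1):
    a=V[2]; y=flip*np.array([-np.sin(a),np.cos(a),0]); z=np.array([0,0,-1.]); x=np.cross(y,z); return np.c_[x,y,z]
def pt(side,travel,dz=0):
    """top-of-knob/tab centre at travel; side=+35 lever, -35 marker"""
    a=.16-travel
    return T(V,[(-200*np.cos(a)+12*np.sin(a),side,100+200*np.sin(a)+12*np.cos(a)+dz)])[0]
E
python3 - <<'E'
from plant import ctrl
from h import *
ctrl.set_gripper(0)
s=ctrl.observe(); p=s["tcp_pos"]
up=pt(35,0,60); best=None
for f in(1,-1):
    q=ctrl.ik(up,ori(f)); print(f,None if q is None else np.round(q,2))
    if q is not None and(best is None or abs(q-s["q"]).sum()<best[0]): best=(abs(q-s["q"]).sum(),f)
f=best[1]; print(f)
ctrl.servo_line([p[0],p[1],380],feed=300)
hi=up.copy(); hi[2]=380
ctrl.reach(hi,ori(f))
ctrl.servo_line(pt(35,0,25),feed=250)
ctrl.wait(.3)
s=ctrl.observe(); print(s["t"],s["tcp_pos"],s["wrist_force"],s["grip_width"],pt(35,0))
for n in("side","top"):
    im=ctrl.grab_frame(n)["color"]; x0,y0,x1,y1=dict(side=(180,130,400,310),top=(230,115,400,285))[n]
    cv2.imwrite(f"pics/{n}_b.png",cv2.resize(im[y0:y1,x0:x1],None,fx=3,fy=3,interpolation=cv2.INTER_CUBIC))
E
```

```text
1 [-0.56  0.05  1.83 -0.    1.26 -2.  ]
-1 [-0.56  0.05  1.83 -0.    1.26  1.14]
-1
6.3417 [ 519.21086688 -194.22126097  169.75076122] [-0.27223294  1.20402624  0.13882352] -0.0009705559408742566 [ 518.75349042 -193.94749818  143.71036872]
```

View pics/side_b.png

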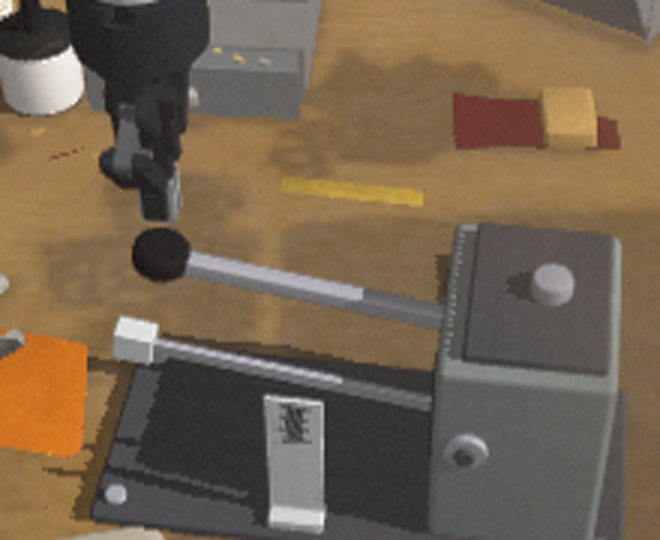

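View pics/top_b.png

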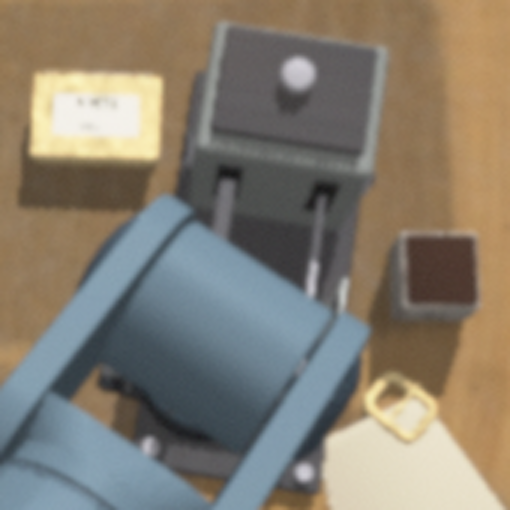

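The side view shows the shut fingertips (162,215) straight above the knob (160,255), and the tin and weight are clear. I'll press in small steps.

```bash
python3 - <<'E'
from plant import ctrl
from h import *
import pickle
L=[];f0=ctrl.observe()["wrist_force"][2]
ctrl.servo_line(pt(35,0,6),feed=60); ctrl.wait(.15); f0=ctrl.observe()["wrist_force"][2]
print("f0",f0)
tr=-.03; base=None
while tr<.32:
    tr+=.01
    hit=ctrl.servo_line(pt(35,tr),feed=25,force_limit=8)
    ctrl.wait(.08); s=ctrl.observe(); F=s["wrist_force"][2]-f0
    L.append((tr,s["tcp_pos"][2],F,s["t"]));
    print(round(tr,3),s["tcp_pos"].round(1),round(F,2),round(s["t"],2),hit)
    if F>10.5 or hit: break
ctrl.wait(.3); s=ctrl.observe(); print(s["tcp_pos"],s["wrist_force"]-[0,0,f0])
pickle.dump(L,open("L.pkl","wb"))
im=ctrl.grab_frame("side")["color"]
cv2.imwrite("pics/side_c.png",cv2.resize(im[130:310,180:400],None,fx=3,fy=3,interpolation=cv2.INTER_CUBIC))
E
```

```text
f0 -0.07345835937648343
-0.02 [ 519.7 -194.1  147.6] -0.14 7.39 False
-0.01 [ 519.2 -194.   145.6] 0.16 7.72 False
0.0 [ 519.2 -194.2  144.3] 3.12 8.06 False
0.01 [ 518.6 -194.1  141.9] 2.03 8.39 False
0.02 [ 518.  -193.9  139.8] 1.15 8.72 False
0.03 [ 517.5 -193.8  137.8] 3.03 9.06 False
0.04 [ 517.1 -193.7  135.8] 2.45 9.39 False
0.05 [ 516.7 -193.7  133.8] 3.53 9.72 False
0.06 [ 516.4 -193.6  131.8] 2.84 10.06 False
0.07 [ 516.1 -193.6  129.9] 2.98 10.39 False
0.08 [ 515.9 -193.6  127.9] 1.23 10.72 False
0.09 [ 515.6 -193.5  125.9] 3.33 11.06 False
0.1 [ 515.4 -193.5  123.9] 3.34 11.39 False
0.11 [ 515.2 -193.5  122. ] 3.51 11.72 False
0.12 [ 514.9 -193.4  120. ] 3.73 12.06 False
0.13 [ 514.8 -193.4  118. ] 3.95 12.39 False
0.14 [ 514.6 -193.4  116. ] 3.08 12.72 False
0.15 [ 514.5 -193.4  114. ] 3.48 13.06 False
0.16 [ 514.4 -193.4  112.1] 4.05 13.39 False
0.17 [ 514.3 -193.4  110.8] 7.97 13.72 False
0.18 [ 514.3 -193.4  109.5] 12.78 14.06 False
[ 514.28615233 -193.43398601  109.49906522] [-5.21564001  1.92802513 12.92341607]
```

View pics/side_c.png

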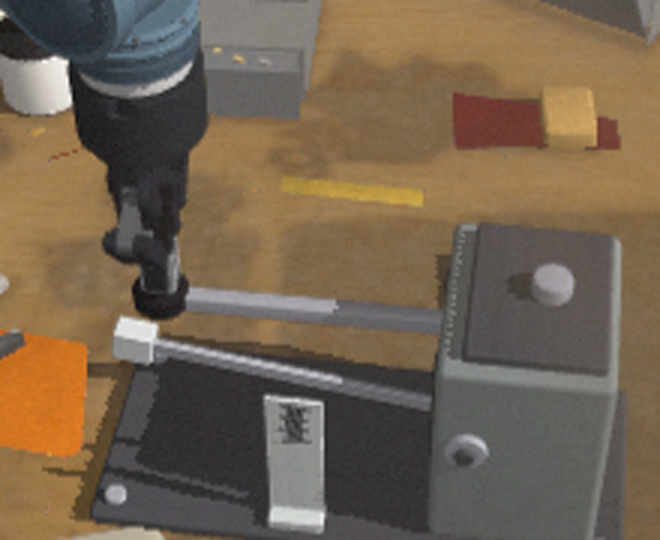

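The lever follows the fingers down to about level. Force stays around 3–4 N until z≈112, then climbs at about 3.7 N/mm, so bite onset is at tip height z≈112.0 (travel ≈0.16). Next I'll release the lever and press the marker to the same tip height.

```bash
python3 - <<'E'
from plant import ctrl
from h import *
zb=112.0
ctrl.servo_line(pt(35,0.0),feed=40)
ctrl.servo_line(pt(35,0,40),feed=100)
ctrl.servo_line(pt(-35,0,40),feed=120)
ctrl.servo_line(pt(-35,0,8),feed=100); ctrl.wait(.15)
f0=ctrl.observe()["wrist_force"].copy()
tr=0.0
for tr in np.arange(0.0,.151,.03):
    ctrl.servo_line(pt(-35,tr),feed=25,force_limit=15); s=ctrl.observe(); print(round(tr,3),s["tcp_pos"].round(1),(s["wrist_force"]-f0).round(1))
g=pt(-35,.16); g[2]=zb
for i in range(3):
    ctrl.servo_line(g,feed=15,force_limit=15); ctrl.wait(.2); s=ctrl.observe()
    print(s["tcp_pos"].round(2),(s["wrist_force"]-f0).round(1),s["t"])
    e=s["tcp_pos"][2]-zb
    if e<.3: break
    g[2]-=e
ctrl.servo_line(pt(-35,0,50),feed=80)
p=ctrl.observe()["tcp_pos"]; p[2]=380; ctrl.servo_line(p,feed=250)
ctrl.reach([400,150,380],ori(-1)); ctrl.wait(.2)
import pickle
P={}
for n in("side","top"):
    P[n]=ctrl.grab_frame(n)
    for k in("lever_knob","marker_tab","rivet_tin","weight"):
        r=ctrl.landmark_of(P[n],k); print(n,k,[(np.round(a["location"],1).tolist(),round(a["score"],2)) for a in r[:2]])
pickle.dump(P,open("P2.pkl","wb"))
for n,(x0,y0,x1,y1) in dict(side=(180,130,400,350),top=(230,115,400,285)).items():
    im=P[n]["color"].copy()
    im=cv2.resize(im[y0:y1,x0:x1],None,fx=2.7,fy=2.7,interpolation=cv2.INTER_CUBIC)
    for c in (pt(35,0),pt(-35,.16)):
        q=(proj(P[n],c)[0]-[x0,y0])*2.7; cv2.circle(im,tuple(int(round(t)) for t in q),3,(0,255,0),1)
    cv2.imwrite(f"pics/{n}_d.png",im)
print(ctrl.observe()["t"])
E
```

```text
0.0 [ 509.5 -263.3  143.5] [ 0.3  0.3 -1. ]
0.03 [ 508.3 -263.1  137.5] [ 0.5  0.7 -0.7]
0.06 [ 507.2 -263.   131.6] [-0.2  0.3 -0.9]
0.09 [ 506.4 -262.8  125.6] [-0.7  0.1 -0.1]
0.12 [ 505.7 -262.7  119.6] [-0.3 -0.1 -0.6]
0.15 [ 505.2 -262.6  113.6] [-1.1  0.2 -0.6]
[ 505.21 -262.72  111.94] [-0.4  0.7 -0.9] 20.2667
side lever_knob [([522.3, -193.0, 143.6], 0.89)]
side marker_tab [([501.8, -261.7, 110.1], 0.69)]
side rivet_tin []
side weight [([644.0, -385.6, 2.6], 0.88)]
top lever_knob [([513.8, -190.2, 140.8], 0.86)]
top marker_tab [([708.8, -250.9, -2.0], 0.73), ([508.9, -261.8, 110.5], 0.72)]
top rivet_tin [([770.5, -110.1, -0.4], 0.77)]
top weight [([644.0, -383.8, -2.5], 0.72)]
24.6083
```

View pics/side_d.png

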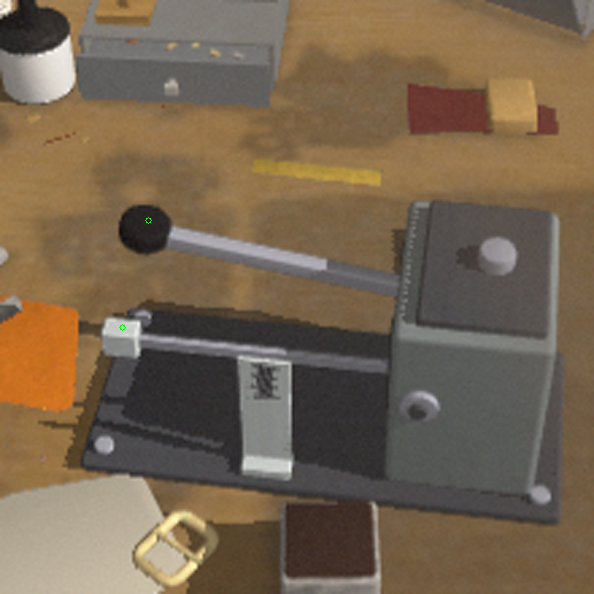

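View pics/top_d.png

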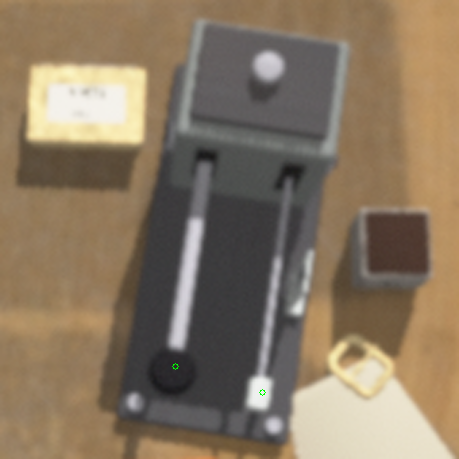

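Both circles sit on the knob and tab tops: the lever is up, and the tin and weight haven't moved. The marker push force read near zero, so I'll check the tab height independently from its outline in both pictures.

```bash
python3 - <<'E'
from h import *
import pickle
from scipy.optimize import least_squares
A=pickle.load(open("P.pkl","rb"));B=pickle.load(open("P2.pkl","rb"))
def box(tr):
    a=.16-tr; u=np.array([-np.cos(a),0,np.sin(a)]);w=np.array([np.sin(a),0,np.cos(a)])
    return T(V,[np.array([0,-35,100])+u*(200+i)+np.array([0,j,0])+w*(12+k) for i in(-12,12) for j in(-8,8) for k in(-22,0)])
def cen(p,tr):
    h=cv2.convexHull(proj(p,box(tr)).astype(np.float32)); m=cv2.moments(h); return np.array([m["m10"],m["m01"]])/m["m00"],m["m00"]
for nm,P in(("before",A),("after",B)):
  for n in P:
    g=P[n]["color"].min(axis=2).astype(np.uint8)
    m=(g>120).astype(np.uint8)
    c,a=cen(P[n],.01 if nm=="before" else .16)
    k,l,s,ce=cv2.connectedComponentsWithStats(m)
    i=min(range(1,k),key=lambda i:np.hypot(*(ce[i]-c))+(s[i,4]<15)*99)
    if n=="side":
        trs=np.arange(0,.25,.002); d=[abs(cen(P[n],t)[0][1]-ce[i][1]) for t in trs]; print("travel from row",trs[np.argmin(d)])
    print(nm,n,"meas",ce[i].round(2),s[i,4],"model",c.round(2),round(a), "px/0.1rad",(cen(P[n],.2)[0]-cen(P[n],.1)[0]).round(1))
E
```

```text
travel from row 0.034
before side meas [240.68 245.71] 338 model [225.37 243.98] 220 px/0.1rad [0.9 7.5]
before top meas [331.08 271.95] 40 model [328.1  258.06] 122 px/0.1rad [-1.  1.]
travel from row 0.164
after side meas [237.85 255.58] 302 model [225.65 255.22] 219 px/0.1rad [0.9 7.5]
after top meas [331.08 271.95] 40 model [326.36 260.54] 104 px/0.1rad [-1.  1.]
```

```bash
python3 - <<'E'
from h import *
import pickle
A=pickle.load(open("P.pkl","rb"))["side"]["color"];B=pickle.load(open("P2.pkl","rb"))["side"]["color"]
for nm,I,r in(("before",A,(230,260)),("after",B,(240,272))):
    g=I.min(axis=2).astype(int)[r[0]:r[1],214:236]
    for thr in(100,120,140):
        ys,xs=np.nonzero(g>thr); k=xs+214<=231; print(nm,thr,len(ys[k]),ys[k].mean()+r[0],xs[k].mean()+214,ys[k].min()+r[0],ys[k].max()+r[0])
E
```

```text
before 100 203 242.76847290640393 224.38916256157634 235 251
before 120 190 242.6157894736842 224.42105263157896 235 250
before 140 108 240.60185185185185 225.40740740740742 235 250
after 100 197 254.2994923857868 224.78680203045684 245 262
after 120 188 254.41489361702128 224.8404255319149 246 262
after 140 113 252.4867256637168 225.46902654867256 246 261
```

```bash
python3 - <<'E'
from plant import ctrl
s=ctrl.observe(); print(s["t"],s["tcp_pos"],s["wrist_force"]); ctrl.sign_off()
E
```

```text
24.6083 [399.9930031  150.01994608 380.02294286] [0.06398114 0.60529697 0.00812983]
the job is handed in; nothing more can be done
```

The marker is set to the lever's bite point, the lever is back up at rest, and the job is handed in at 24.6 s; no verdict is reported.

- **Lever:** I pressed the knob in 2 mm steps. Resistance was mostly 3 to 4 N, then climbed at about 3.7 N/mm. It began to firm at a fingertip height of 112.0 mm, a travel of about 0.16 rad (32 mm of drop). I stopped at 12.9 N, held for at least 0.3 s, and let the lever rise.
- **Marker:** I pushed the tab down the same way to a measured fingertip height of 111.9 mm, then moved the arm clear.
- **Last checks:**
  - The lever is up: the networks put the knob top at 143.6 and 140.8 mm, against about 144 mm at rest.
  - The tab top read 110.1 and 110.5 mm, against a target of 112 mm. That is within the networks' 4 mm accuracy.
  - The tab's shift in the side picture gives 0.156 rad of travel on top of its unknown start of 0 to 0.03 rad. That agrees with 0.16, though it cannot rule out slightly more.
  - The weight read within about 4 mm of its starting position in both views. The tin read within about 2 mm from the top camera; the side camera never found it.
- **Disagreement:** the force on the marker push read about zero or slightly negative instead of the expected 2 N. The pictures show the marker moved with the fingers.

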